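# Unlatch, load and relatch the photoreactor sled

## Robot

A 6-joint arm with a two-finger parallel gripper is mounted at the origin on the work surface. World frame = base frame: x ahead of the robot, y to its left, z up, the work surface at z = 0. Lengths are in m, angles in rad, forces in N, time in s.
With the tool pointing down it reaches from about 0.25 to 0.775 m from the base axis. Payload 4 kg.
Tool frame: the origin (TCP) lies between the finger pads; the fingertips stand 25 mm ahead of it and the grasp point (between the pads) lies 6 mm ahead of it (robot.tip_reach is the z of the fingertips in the tool frame, in m); z points along the fingers, y is the line along which they close (so a half turn about z gives the same grasp; the last joint's range is limited). The gripper opens to 94 mm and grips with 3 to 60 N. Pads are 16 mm wide; open, the fingers measure 119 mm over their backs; the gripper's body (75 mm by 177 mm) begins 78 mm behind the grasp point.
Start: joints at [1.055, 0.087, 1.371, -0, 1.684, -0.103], TCP at [0.221, 0.504, 0.231] pointing down, gripper open.
Joint ranges: [-3.1, 3.1], [-0.76, 2.03], [0.27, 2.55], [-1.08, 4.22], [0.17, 2.65], [-2.57, 2.57]. Speed limits (rad/s): [2.79, 2.79, 3.14, 3.14, 3.14, 3.14].

## Interface

Orientations are given as [roll, pitch, yaw] about the fixed x, y, z axes, in that order (R = Rz(yaw) Ry(pitch) Rx(roll)).
In Python, from bench import robot gives the robot as it stands. The module is installed in compiled form; this text tells all that it offers.
- The arm moves only by the shell command python3 -m handwheel 'ROWS'. ROWS is JSON, a list of rows, each a list of 3 entries, a list of its own where there are three numbers: the turn, a rotation vector about the world's x, y, z in units of 90 degrees (1.0 is 90 degrees), then the shift along the world's x, y, z in units of 0.05 m (1.0 is 0.05 m), then the closure, from 0 (fully open) to 1 (shut). A call has 1 to 5 rows; each row shifts and turns the commanded pose from where the row before left it; what a row does not reach is not made up. A row lasts 1/10 s, in which the tool goes at most 50 mm and 8.59 degrees, less where a joint would pass 70% of its speed; a pose out of reach is approached as far as the arm can. A call with a number of a shift or a turn outside -1 to 1 is refused whole. A call with a gripper value outside its range is refused whole. The fingers move at their own pace and stop on an object; the grip force is fixed at half the most. Time passes only in rows, so rows that do not move let the fingers close. It gives the time, the measured TCP pose, the force, the opening and the grip force at its end, in the units of the state.
- robot.get_obs(): the state, without advancing time (a new reading comes with each control period).
- robot.snapshot(name): name is "side" or "top" or "wrist"; returns (picture, depth): 420x560x3 uint8, red, green, blue; 420x560 float32, m along the optical axis (not along the pixel's ray), 0 where there is no reading.
- robot.calibration(name): a dict with "mtx" (3x3 intrinsics, pixels), "extrinsics" (4x4, takes a point from camera to world coordinates); the wrist camera has in their place "hand_eye" (4x4, takes a point from camera to tool coordinates, whose origin is the TCP and whose axes are the flange's). Camera axes: x right, y down, z forward; pixel columns grow to the right and rows downward; lengths in m; the calibration is good to about 2 mm. A picture is of the moment at which its call begins: read the wrist's pose just before it. calibration takes no time and is no camera call.
- robot.close_job(): hands the job in; it is judged then, once.
Trained networks look in the newest picture that a camera, given by its name, has taken for a name from the list of things; names that differ only in an ending like _2 or _b are one class to them, and where a whole thing is asked for, a point or a joint stands for the part that bears it (a point fixed in the world has none). Each returns a list of dicts, best first, with "p" (0 to 1); they miss things now and then, are a little off and sometimes report something else, mostly with a low value. They report only what shows in the picture. A call takes as long as a camera call. They do not tell look-alikes from the thing itself.
- robot.boxes_of(query, camera): "bbox" ([left, top, right, bottom] in pixels, round what is visible of it).
The state is a dict: "time": time; "joint_positions": joint angles; "qvel": joint speeds; "joint_torque": joint torques, N m; "tool_pos": TCP position; "ee_rot": TCP orientation; "wrist_force": force on the tool from outside, world axes, zero at the start; "wrist_torque": the same for the moment, N m; "width": finger opening in m; "finger_force": force on a finger pad.
Only numpy, scipy, OpenCV 4.12 (cv2) and the standard library are available. Lean on these libraries where they do the work, as an engineer would, in place of code of your own. Each camera call takes 0.05 s, during which the arm holds its last target. There are 200 camera calls.

## Task

Lift the latch bar out of the yellow keeper, draw the empty sled fully out, and set the grey sample carrier fully down on the sled's drive shaft, its keyway over the red key, then stand every small amber jar with a white lid upright in a well of its own; the jars are thin glass, so pinch them with no more than 35 N. Then slide the sled back in towards the lamp panel with the bar lifted over the keeper, and let the bar drop fully into the notch. Leave the other things on the bench where they are.

Things in the scene. Friction and masses are not known exactly. Their poses are not given: they have to be found in the camera images.
- carrier_knob (a point): loose grey sample carrier (0.4 kg): two square tiers 136 x 136 mm, 96 mm from centre to corner, with a black square knob 30 x 30 mm standing 40 to 82 mm above the carrier's underside (upper tier's top at 40 mm). This point: on the knob's axis, 64 mm above the underside. x axis: towards the keyway, marked by a red line on the upper tier; knob faces square to x and y; z up.
- carrier_base (a point): centre of the carrier's underside, same axes. There the lower tier (12 mm thick) has a 26 mm square bore, open to 32 mm above the underside, with a keyway 13 mm wide reaching 23 mm from the axis towards +x.
- well1 (a point): well 1 of the carrier: centre of the floor the jar stands on, 12 mm above the carrier's underside, at carrier x +34, y +34 mm. Round hole of 50 mm in the upper tier (32 to 40 mm above the underside); the wells are alike and any jar may go in any.
- well2 (a point): well 2 of the carrier: centre of the floor the jar stands on, 12 mm above the carrier's underside, at carrier x +34, y -34 mm. Round hole of 50 mm in the upper tier (32 to 40 mm above the underside); the wells are alike and any jar may go in any.
- well3 (a point): well 3 of the carrier: centre of the floor the jar stands on, 12 mm above the carrier's underside, at carrier x -34, y +34 mm. Round hole of 50 mm in the upper tier (32 to 40 mm above the underside); the wells are alike and any jar may go in any.
- well4 (a point): well 4 of the carrier: centre of the floor the jar stands on, 12 mm above the carrier's underside, at carrier x -34, y -34 mm. Round hole of 50 mm in the upper tier (32 to 40 mm above the underside); the wells are alike and any jar may go in any.
- jar1_center (a point): amber glass jar with a white lid, 46 mm across, 72 mm tall, about 0.15 kg with a heavy foot, standing; this point is its centre, half-way up (36 mm); z axis up. Thin glass wall: it breaks if the fingers' contact forces on it add up to more than 70 N (so at most 35 N of grip on each side). May be absent.
- jar2_center (a point): amber glass jar with a white lid, 46 mm across, 72 mm tall, about 0.15 kg with a heavy foot, standing; this point is its centre, half-way up (36 mm); z axis up. Thin glass wall: it breaks if the fingers' contact forces on it add up to more than 70 N (so at most 35 N of grip on each side). May be absent.
- jar3_center (a point): amber glass jar with a white lid, 46 mm across, 72 mm tall, about 0.15 kg with a heavy foot, standing; this point is its centre, half-way up (36 mm); z axis up. Thin glass wall: it breaks if the fingers' contact forces on it add up to more than 70 N (so at most 35 N of grip on each side). May be absent.
- jar4_center (a point): amber glass jar with a white lid, 46 mm across, 72 mm tall, about 0.15 kg with a heavy foot, standing; this point is its centre, half-way up (36 mm); z axis up. Thin glass wall: it breaks if the fingers' contact forces on it add up to more than 70 N (so at most 35 N of grip on each side). May be absent.
- shaft (a point): foot of the steel drive shaft standing on the blue sled, on the shaft's axis; the carrier's underside rests at this height when fully down. Shaft 22 mm thick, 30 mm tall from here, top tapered; a red key 8 mm wide sticks out to 20 mm from the axis towards this point's +x and is 12 mm tall, so an unaligned carrier rides 12 mm high. A red line on the sled points the same way. y axis: the way the sled slides in, towards the lamp panel. z up.
- sled (a joint): travel of the blue sled (150 mm square, on rails, friction about 6 N) towards the black lamp panel, m: 0 = fully out (end stop), latched, as it starts, at about 0.120 (end stop 0.124). The panel (180 mm tall) stands with its face 222 mm from the shaft when the sled is fully out.
- bar (a joint): angle of the steel gravity latch bar, rad: 0 = level (its rest, also when down in the notch), grows as its free end is lifted, up to 0.8. It falls by its own weight (0.16 kg). A lug under the bar in the keeper's notch keeps the sled in; it also blocks the sled on its way in at the keeper's first wall (at about 0.088 m of travel), unless the bar is lifted past 0.15 rad or so.
- bar_grip (a point): middle of the red-painted grip near the bar's free end, 160 mm from the pivot, 85 mm above the table when level; bar 14 mm wide (along x), 18 mm high. x axis: across the bar (the hinge line); y axis: along the bar away from the pivot, the way the sled slides in; there is free space of 45 mm or more to both sides and below.
- bar_pivot (a point): the bar's pivot on the sled, 85 mm above the table, same axes.
- lug (a point): middle of the underside of the lug (14 mm long, 20 mm deep) under the bar, 110 mm from the pivot, 28 mm below the bar's middle.
- notch (a point): the yellow keeper fixed beside the rails: the point where the lug's underside rests when latched (notch 21 mm long, between two walls 14 mm thick whose tops are 15 mm higher). y axis: the way the sled slides in.
- beaker: clear glass beaker, 70 mm across, 90 mm tall; not needed, leave it alone. Origin under its centre.
- reagent: amber reagent bottle with blue cap, 64 mm across, 140 mm tall; not needed, leave it alone. Origin under its centre.
- washbottle: white wash bottle with red cap, 66 mm across, 180 mm tall; not needed, leave it alone. Origin under its centre.
- wrench: lying steel wrench, 170 mm long; not needed, leave it alone. Origin under its centre.
- marker: blue marker pen, 130 mm long; not needed, leave it alone. Origin under its centre.
- driver: screwdriver, 180 mm long; not needed, leave it alone. Origin under its centre.
Things that resemble listed ones, but are neither listed nor needed, are in the scene too. What is shaped like the part that bears jar1_center but brown or purple is not meant.

How it is judged:
On the way, in this order (a step that is already met when the one before it is completed fails the run):
1. the sled is drawn fully out (travel below 25 mm) (value of joint sled below 0.025 m), for 0.2 s.
2. the carrier is fully down on the shaft, keyway over the key (horizontal distance between carrier_base and shaft below 0.005 m and z of carrier_base in the frame of shaft below 0.004 m and angle between the x axis of carrier_base and the x axis of shaft, either way round below 0.3 rad), for 0.2 s.
3. every jar stands in a well of the carrier (all of step 2 and ((horizontal distance between jar1_center and well1 below 0.006 m and z of jar1_center in the frame of well1 between 0.032 and 0.04 m) or (horizontal distance between jar1_center and well2 below 0.006 m and z of jar1_center in the frame of well2 between 0.032 and 0.04 m) or (horizontal distance between jar1_center and well3 below 0.006 m and z of jar1_center in the frame of well3 between 0.032 and 0.04 m) or (horizontal distance between jar1_center and well4 below 0.006 m and z of jar1_center in the frame of well4 between 0.032 and 0.04 m)) and angle between each of jar1_center, jar2_center, jar3_center, jar4_center's own z axis and vertical below 0.12 rad and ((horizontal distance between jar2_center and well1 below 0.006 m and z of jar2_center in the frame of well1 between 0.032 and 0.04 m) or (horizontal distance between jar2_center and well2 below 0.006 m and z of jar2_center in the frame of well2 between 0.032 and 0.04 m) or (horizontal distance between jar2_center and well3 below 0.006 m and z of jar2_center in the frame of well3 between 0.032 and 0.04 m) or (horizontal distance between jar2_center and well4 below 0.006 m and z of jar2_center in the frame of well4 between 0.032 and 0.04 m)) and ((horizontal distance between jar3_center and well1 below 0.006 m and z of jar3_center in the frame of well1 between 0.032 and 0.04 m) or (horizontal distance between jar3_center and well2 below 0.006 m and z of jar3_center in the frame of well2 between 0.032 and 0.04 m) or (horizontal distance between jar3_center and well3 below 0.006 m and z of jar3_center in the frame of well3 between 0.032 and 0.04 m) or (horizontal distance between jar3_center and well4 below 0.006 m and z of jar3_center in the frame of well4 between 0.032 and 0.04 m)) and ((horizontal distance between jar4_center and well1 below 0.006 m and z of jar4_center in the frame of well1 between 0.032 and 0.04 m) or (horizontal distance between jar4_center and well2 below 0.006 m and z of jar4_center in the frame of well2 between 0.032 and 0.04 m) or (horizontal distance between jar4_center and well3 below 0.006 m and z of jar4_center in the frame of well3 between 0.032 and 0.04 m) or (horizontal distance between jar4_center and well4 below 0.006 m and z of jar4_center in the frame of well4 between 0.032 and 0.04 m))), for 0.2 s.
4. the lifted bar is carried over the keeper's first wall (value of joint bar above 0.11 rad and value of joint sled above 0.095 m).
5. the bar is down in the notch (value of joint sled above 0.114 m and value of joint bar below 0.05 rad), for 0.2 s.
At the end, for the whole second after the job is handed in: carrier fully down (within 4 mm) and centred (5 mm) on the shaft, key in keyway; every jar upright (0.12 rad) at the bottom of a well; sled in (travel over 114 mm) with the bar level (below 0.05 rad) in the notch; all at rest (all of step 3 and all of step 5 and linear speed of each of carrier, jar1, jar2, jar3, jar4 below 0.02 m/s and velocity of joint sled between -0.02 and 0.02 m/s); the robot touches nothing.
It fails at once if a glass jar is gripped or pressed by the fingers with a total contact force over 70 N (contact force between the fingers and jar1 above 70 N or contact force between the fingers and jar2 above 70 N or contact force between the fingers and jar3 above 70 N or contact force between the fingers and jar4 above 70 N).
It fails at once if a bystander is moved more than 4 cm (distance of any of beaker, reagent, washbottle, wrench, marker, driver from where it was at the start of the episode above 0.04 m).
Of jar1, jar2, jar3, jar4 only 2 to 4 are there at a start; the rules pass over those that are not, and their reading is None.
At some moment in a run one of jar1, jar2, jar3, jar4 may be knocked a few centimetres aside while the robot is not near it.
It also fails if it takes over 210 s, if anything falls off the work surface, if the arm or the gripper's body presses on something with over 40 N, if the wrist force passes 120 N, or if a joint passes its speed limit or range.

## Working session

There is one attempt and no reset: what is moved stays moved. The work goes in short steps, Python scripts to look and compute and a shell command to move; the robot and the scene stay as the last step left them, time stands still between calls to the robot, and variables do not carry over. Pictures are saved under pics/ and viewed, at most 14 in all, crops included, and the job is handed in when it is done.

```bash
mkdir -p pics
cat > h.py <<'E'
import numpy as np, cv2
from bench import robot
from scipy.spatial.transform import Rotation as R
def cam(name):
    c=robot.calibration(name); K=np.array(c["mtx"])
    if "extrinsics" in c: T=np.array(c["extrinsics"])
    else:
        o=robot.get_obs(); W=np.eye(4); W[:3,:3]=R.from_euler('xyz',o["ee_rot"]).as_matrix(); W[:3,3]=o["tool_pos"]
        T=W@np.array(c["hand_eye"])
    return K,T
def shot(name,save=None):
    K,T=cam(name); p,d=robot.snapshot(name)
    if save: cv2.imwrite(f"pics/{save}.png",p[:,:,::-1])
    np.savez(f"{name}.npz",p=p,d=d,K=K,T=T)
    return p,d,K,T
def cloud(d,K,T):
    v,u=np.mgrid[:d.shape[0],:d.shape[1]]
    P=np.stack([(u-K[0,2])/K[0,0]*d,(v-K[1,2])/K[1,1]*d,d],-1)@T[:3,:3].T+T[:3,3]
    P[d<=0]=np.nan
    return P
def proj(X,K,T):
    c=np.linalg.inv(T)@np.append(X,1); return (K@c[:3]/c[2])[:2]
E
python3 - <<'E'
from h import *
for n in("top","side"):
    p,d,K,T=shot(n,n+"0"); P=cloud(d,K,T)
    print(n,K[0,0],T[:3,3].round(3),T[:3,2].round(2))
    for q in ["carrier_knob","jar1_center","shaft","bar_grip","notch","sled","beaker","reagent","washbottle"]:
        for b in robot.boxes_of(q,n)[:6]:
            l,t,r,bo=map(int,b["bbox"]); c=P[(t+bo)//2,(l+r)//2]
            print(q,round(b["p"],2),[l,t,r,bo],c.round(3))
print(robot.get_obs()["time"],robot.get_obs()["ee_rot"])
E
```

```text
top 403.41501991661085 [ 0.483 -0.128  1.132] [ 0.07 -0.03 -1.  ]
carrier_knob 0.63 [255, 146, 326, 217] [ 0.619 -0.191  0.081]
jar1_center 0.73 [256, 266, 274, 285] [nan nan nan]
jar1_center 0.59 [289, 276, 310, 298] [ 0.342 -0.207  0.07 ]
jar1_center 0.51 [318, 289, 334, 309] [ 0.308 -0.277  0.066]
jar1_center 0.5 [282, 241, 303, 260] [ 0.438 -0.192  0.069]
jar1_center 0.43 [98, 228, 173, 245] [0.486 0.208 0.092]
shaft 0.63 [91, 155, 175, 242] [0.589 0.233 0.031]
bar_grip 0.63 [98, 230, 172, 242] [0.486 0.208 0.092]
bar_grip 0.47 [36, 146, 222, 251] [0.588 0.242 0.035]
notch 0.98 [40, 148, 220, 251] [0.586 0.239 0.036]
notch 0.19 [95, 228, 169, 240] [0.491 0.214 0.096]
sled 0.62 [94, 153, 174, 244] [0.588 0.228 0.037]
sled 0.44 [93, 227, 174, 241] [0.491 0.212 0.094]
beaker 0.92 [353, 149, 381, 174] [ 0.681 -0.416  0.005]
reagent 0.89 [235, 117, 260, 145] [ 0.747 -0.083  0.111]
reagent 0.6 [240, 233, 257, 254] [ 0.46  -0.077  0.072]
reagent 0.54 [254, 146, 322, 216] [ 0.619 -0.186  0.082]
washbottle 0.77 [407, 198, 455, 226] [ 0.526 -0.543  0.126]
washbottle 0.54 [255, 148, 321, 21
[... 226 characters left out ...]
 0.7 [206, 274, 224, 305] [ 0.298 -0.308  0.068]
jar1_center 0.62 [203, 251, 224, 274] [ 0.329 -0.221  0.073]
shaft 0.77 [193, 139, 265, 183] [0.583 0.235 0.036]
shaft 0.17 [198, 147, 222, 175] [0.494 0.192 0.095]
bar_grip 0.62 [195, 150, 221, 178] [0.482 0.182 0.093]
notch 0.87 [190, 99, 291, 211] [0.629 0.235 0.049]
sled 0.68 [195, 139, 266, 185] [0.586 0.232 0.033]
beaker 0.64 [169, 170, 179, 196] [0.362 0.216 0.028]
beaker 0.62 [335, 253, 364, 289] [ 0.647 -0.432  0.083]
beaker 0.31 [196, 148, 223, 177] [0.488 0.187 0.096]
reagent 0.79 [309, 168, 330, 210] [ 0.755 -0.106  0.091]
washbottle 0.74 [327, 297, 354, 351] [ 0.51  -0.581  0.121]
1.0 [3.14146286e+00 9.12260911e-09 2.72882374e+00]
```

View pics/top0.png

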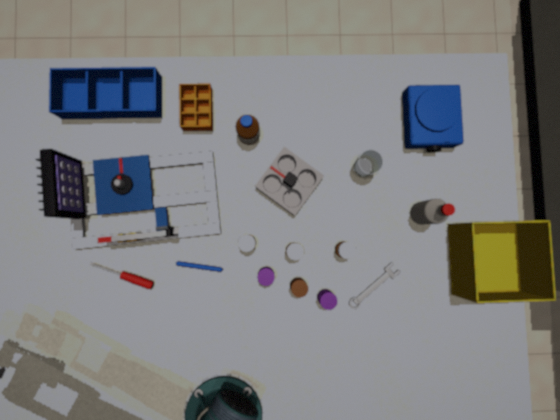

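View pics/side0.png

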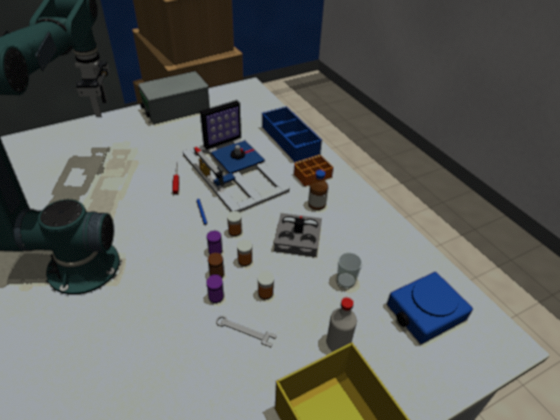

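The top view shows the sled (122,184) with its red line pointing up, the panel at left (62,183) and the bar (95–175,237) with its red grip at the left end. White-lid jars are at (247,243), (295,252) and (343,250). The carrier is at (290,181) with its red line towards the upper left. The brown and purple decoys are below the jars.

Run:
```python
from h import *
z=np.load("top.npz");p,d,K,T=[z[k] for k in "pdKT"];P=cloud(d,K,T)
hsv=cv2.cvtColor(p,cv2.COLOR_RGB2HSV).astype(int);H,S,V=hsv[...,0],hsv[...,1],hsv[...,2]
def reg(m,l,t,r,b):
    M=np.zeros_like(m);M[t:b,l:r]=m[t:b,l:r];return M
def rep(n,M):
    q=P[M];q=q[~np.isnan(q[:,0])]
    r=cv2.minAreaRect((q[:,:2]*1000).astype(np.float32)) if len(q)>3 else None
    print(n,len(q),np.median(q,0).round(4),q.min(0).round(3),q.max(0).round(3),r and [np.round(x,1) for x in r])
blue=(H>100)&(H<125)&(S>120)&(V>50); red=((H<8)|(H>172))&(S>130)&(V>90)
rep("sledblue",reg(blue&(abs(P[...,2]-.03)<.02),90,150,155,220))
rep("sled red",reg(red,105,150,140,190))
rep("shaft",reg(P[...,2]>.05,108,170,140,200))
rep("grip red",reg(red,90,230,120,250))
rep("bar",reg((P[...,2]>.075)&(P[...,2]<.11),90,225,185,245))
rep("panel",reg(P[...,2]>.06,30,140,92,222))
rep("knob",reg((P[...,2]>.07)&(P[...,2]<.1),270,165,310,200))
rep("carrier",reg((P[...,2]>.03)&(P[...,2]<.06),250,140,330,225))
rep("car red",reg(red,265,160,287,182))
for n,(u,v) in dict(a=(247,243),b=(295,252),c=(343,250)).items():
    rep("jar"+n,reg((abs(P[...,2]-.072)<.012)&(S<60),u-14,v-14,u+14,v+14))
rep("table",reg(P[...,2]<.03,200,260,240,330))
big=cv2.resize(p[130:270,20:240],None,fx=3.6,fy=3.6,interpolation=cv2.INTER_CUBIC)
cv2.imwrite("pics/c1.png",big[:,:,::-1])
```

```text
sledblue 2527 [0.6202 0.2534 0.0339] [0.549 0.181 0.027] [0.703 0.338 0.048] [array([625.4, 259.5]), array([147.3, 149.7]), np.float64(5.2)]
sled red 44 [0.6721 0.2646 0.0351] [0.64  0.259 0.031] [0.695 0.273 0.06 ] [array([667.4, 267.7]), array([55.4, 13.2]), np.float64(4.3)]
shaft 85 [0.6254 0.2566 0.0688] [0.615 0.248 0.051] [0.646 0.271 0.078] [array([628. , 261.3]), array([29.2, 21.5]), np.float64(32.3)]
grip red 50 [0.4798 0.2821 0.0946] [0.475 0.269 0.089] [0.485 0.299 0.1  ] [array([480. , 284.1]), array([29.7, 10.1]), np.float64(89.3)]
bar 510 [0.4854 0.1915 0.0942] [0.47  0.112 0.075] [0.509 0.304 0.103] [array([487.5, 207.8]), array([ 28., 192.]), np.float64(5.5)]
panel 2514 [0.6137 0.3674 0.1587] [0.535 0.356 0.06 ] [0.696 0.417 0.185] [array([615.2, 386.5]), array([160.3,  54.6]), np.float64(4.6)]
knob 133 [ 0.6242 -0.1914  0.0817] [ 0.606 -0.21   0.072] [ 0.643 -0.173  0.086] [array([ 624.6, -192.4]), array([29.8, 29.7]), np.float64(52.3)]
carrier 1333 [ 0.6224 -0.1888  0.0399] [ 0.531 -0.288  0.031] [ 0.741 -0.087  0.057] [array([ 650. , -160.1]), array([218.2, 136.7]), np.float64(52.2)]
car red 20 [ 0.6498 -0.1602  0.041 ] [ 0.638 -0.177  0.036] [ 0.664 -0.143  0.044] [array([ 650.4, -159.7]), array([43.2,  3.3]), np.float64(52.9)]
jara 240 [ 0.4595 -0.0742  0.0719] [ 0.436 -0.096  0.066] [ 0.481 -0.051  0.078] [array([459. , -73.6]), array([43.2, 44.2]), np.float64(61.7)]
jarb 243 [ 0.4334 -0.1997  0.0718] [ 0.412 -0.223  0.065] [ 0.456 -0.178  0.076] [array([ 433.8, -200.1]), array([44.2, 44.3]), np.float64(64.6)]
jarc 250 [ 0.4338 -0.3366  0.0718] [ 0.41  -0.361  0.061] [ 0.455 -0.315  0.076] [array([ 432.7, -337.2]), array([44.2, 44.5]), np.float64(61.8)]
table 2790 [3.19e-01 7.30e-03 2.00e-04] [ 0.223 -0.048 -0.008] [0.415 0.062 0.019] [array([319. ,   7.5]), array([108.4, 190.1]), np.float64(89.1)]
```

View pics/c1.png

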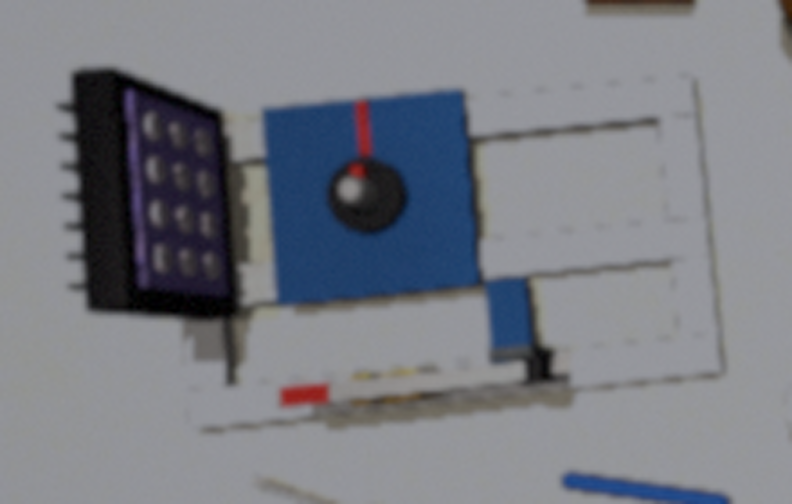

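The crop shows the red grip at (305,394), the pivot at (540,365) and the sled yawed by about 5°. Next I move over the grip.

```bash
python3 -m handwheel '[[[0,0,-0.068],[0.52,-0.44,0],0.35],[[0,0,-0.068],[0.52,-0.44,0],0.35],[[0,0,-0.068],[0.52,-0.44,0],0.35],[[0,0,-0.068],[0.52,-0.44,0],0.35],[[0,0,-0.068],[0.52,-0.44,0],0.35]]'
python3 -m handwheel '[[[0,0,-0.068],[0.52,-0.44,0],0.35],[[0,0,-0.068],[0.52,-0.44,0],0.35],[[0,0,-0.068],[0.52,-0.44,0],0.35],[[0,0,-0.068],[0.52,-0.44,0],0.35],[[0,0,-0.068],[0.52,-0.44,0],0.35]]'
python3 -m handwheel '[[[0,0,0],[0,0,0],0.35],[[0,0,0],[0,0,0],0.35]]'
python3 - <<'E'
from h import *
p,d,K,T=shot("wrist","w1")
print(R.from_matrix(T[:3,:3]).as_euler('xyz'),T[:3,3])
P=cloud(d,K,T)
hsv=cv2.cvtColor(p,cv2.COLOR_RGB2HSV).astype(int);H,S,V=hsv[...,0],hsv[...,1],hsv[...,2]
red=((H<8)|(H>172))&(S>130)&(V>90)&(P[...,2]>.06)
q=P[red];print(len(q),np.median(q,0),q.min(0),q.max(0))
E
```

```text
time: 1.5
tool_pos: [0.3515, 0.3929, 0.2306]
ee_rot: [3.141, -0.0, 2.191]
wrist_force: [-0.1, 0.8, 0.6]
width: 0.0616
finger_force: 0.0
time: 2.0
tool_pos: [0.4816, 0.2828, 0.2306]
ee_rot: [3.141, -0.0, 1.656]
wrist_force: [0.1, 0.7, -0.2]
width: 0.0611
finger_force: 0.0
time: 2.2
tool_pos: [0.4808, 0.2835, 0.2302]
ee_rot: [-3.141, -0.0, 1.66]
wrist_force: [-0.4, 0.6, 0.9]
width: 0.061
finger_force: 0.0
[2.86458331e+00 1.01902319e-03 8.95440288e-02] [0.47443128 0.36373619 0.38527285]
87 [0.4801342  0.29746828 0.09502815] [0.47378082 0.2811601  0.09282386] [0.48821167 0.30093086 0.09669448]
```

View pics/w1.png

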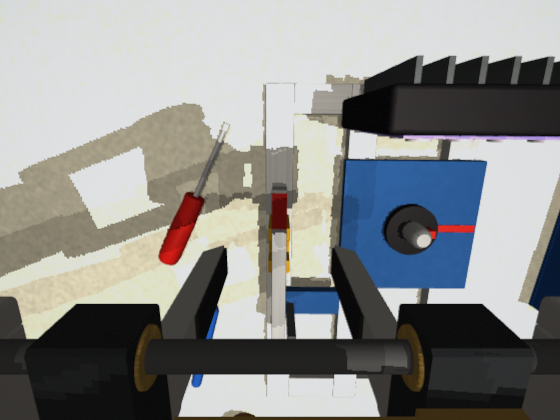

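The wrist view shows the bar (280,230) centred between the fingers. I descend and pinch it.

```bash
python3 -m handwheel '[[[0,0,0],[0,0,-0.7],0.35],[[0,0,0],[0,0,-0.7],0.35],[[0,0,0],[0,0,-0.7],0.35],[[0,0,0],[0,0,-0.4],0.35],[[0,0,0],[0,0,-0.28],0.35]]'
python3 -m handwheel '[[[0,0,0],[0,0,0],1],[[0,0,0],[0,0,0],1],[[0,0,0],[0,0,0],1],[[0,0,0],[0,0,0],1],[[0,0,0],[0,0,0],1]]'
python3 -m handwheel '[[[0,0,0],[0,0,0],1],[[0,0,0],[0,0,0],1],[[0,0,0],[0,0,0],1],[[0,0,0],[0,0,0],1],[[0,0,0],[0,0,0],1]]'
```

```text
time: 2.75
tool_pos: [0.4786, 0.2846, 0.0895]
ee_rot: [-3.139, 0.001, 1.663]
wrist_force: [0.4, 0.3, 1.0]
width: 0.0612
finger_force: 0.0
time: 3.25
tool_pos: [0.4813, 0.2841, 0.0927]
ee_rot: [3.139, -0.001, 1.661]
wrist_force: [-0.3, -0.4, 0.5]
width: 0.0248
finger_force: 0.0
time: 3.75
tool_pos: [0.4808, 0.2839, 0.0919]
ee_rot: [3.141, -0.0, 1.66]
wrist_force: [-1.0, -0.3, 3.5]
width: 0.0138
finger_force: 30.0
```

```bash
python3 -m handwheel '[[[0.0475,0.004,0],[0.002,-0.018,0.24],1],[[0.0475,0.004,0],[0.003,-0.036,0.238],1],[[0.0475,0.004,0],[0.005,-0.054,0.234],1],[[0.0475,0.004,0],[0.006,-0.07,0.23],1],[[0,0,0],[0,0,0],1]]'
python3 -m handwheel '[[[0,0,0],[0.022,-0.25,0],1],[[0,0,0],[0.022,-0.25,0],1],[[0,0,0],[0.022,-0.25,0],1],[[0,0,0],[0.022,-0.25,0],1],[[0,0,0],[0.022,-0.25,0],1]]'
python3 -m handwheel '[[[0,0,0],[0.022,-0.25,0],1],[[0,0,0],[0.022,-0.25,0],1],[[0,0,0],[0.022,-0.25,0],1],[[0,0,0],[0.022,-0.25,0],1],[[0,0,0],[0.01,-0.11,0],1]]'
```

```text
time: 4.25
tool_pos: [0.4816, 0.2743, 0.1393]
ee_rot: [3.14, -0.302, 1.658]
wrist_force: [-1.0, 2.9, 0.2]
width: 0.0137
finger_force: 30.0
time: 4.75
tool_pos: [0.4865, 0.2146, 0.1387]
ee_rot: [3.14, -0.303, 1.662]
wrist_force: [-1.7, 6.4, 2.0]
width: 0.0138
finger_force: 30.0
time: 5.25
tool_pos: [0.4911, 0.1581, 0.1382]
ee_rot: [-3.141, -0.301, 1.661]
wrist_force: [-2.0, 6.2, 2.2]
width: 0.0138
finger_force: 30.0
```

```bash
python3 -m handwheel '[[[-0.0475,-0.004,0],[-0.006,0.07,-0.23],1],[[-0.0475,-0.004,0],[-0.005,0.054,-0.234],1],[[-0.0475,-0.004,0],[-0.003,0.036,-0.238],1],[[-0.0475,-0.004,0],[-0.002,0.018,-0.23],1],[[0,0,0],[0,0,0],1]]'
python3 -m handwheel '[[[0,0,0],[0,0,0],0.3],[[0,0,0],[0,0,0],0.3],[[0,0,0],[0,0,0],0.3],[[0,0,0],[0,0,0],0.3],[[0,0,0],[0,0,0],0.3]]'
python3 -m handwheel '[[[0,0,0],[0,0,0.5],0.3],[[0,0,0],[0.0,0,0.9],0.3],[[0,0,0],[0,-0.5,0.8],0.3],[[0,0,0],[0.5,-0.5,0.8],0.3],[[0,0,0],[0.7,-0.5,0],0.3]]'
python3 -m handwheel '[[[0,0,0],[0.8,-0.2,0],0.3],[[0,0,0],[0.8,0,0],0.3],[[0,0,0],[0.2,0,0],0.3],[[0,0,0],[0,0,0],0.3],[[0,0,0],[0,0,0],0.3]]'
python3 - <<'E'
from h import *
p,d,K,T=shot("wrist","w2");P=cloud(d,K,T)
z=P[...,2]
for b in robot.boxes_of("shaft","wrist")[:2]: print(b)
hsv=cv2.cvtColor(p,cv2.COLOR_RGB2HSV).astype(int);H,S,V=hsv[...,0],hsv[...,1],hsv[...,2]
near=(P[...,0]>.5)
m=(z>.05)&(z<.08)&(S<80)&near&(P[...,0]<.72)&(P[...,1]<.25);q=P[m];print("shaft",len(q),q.mean(0),q.min(0),q.max(0))
for i in range(30,66,6):
    q=P[m&(abs(z-i/1000)<.003)]; print(i,len(q),q.mean(0) if len(q) else 0)
red=((H<8)|(H>172))&(S>130)&(V>90)&near&(z<.06)
q=P[red];print(len(q)); 
if len(q): print(q.min(0),q.max(0),cv2.minAreaRect((q[:,:2]*1000).astype(np.float32)))
blue=(H>100)&(H<125)&(S>120)&(V>50)&(z<.05)&(P[...,0]>.53)&(P[...,0]<.72)
q=P[blue];print(np.median(q,0),cv2.minAreaRect((q[:,:2]*1000).astype(np.float32)))
E
```

```text
time: 5.75
tool_pos: [0.4904, 0.167, 0.0915]
ee_rot: [-3.141, 0.004, 1.664]
wrist_force: [-1.5, 1.0, 0.6]
width: 0.0141
finger_force: 30.0
time: 6.25
tool_pos: [0.4912, 0.1654, 0.092]
ee_rot: [3.141, 0.0, 1.66]
wrist_force: [0.1, -0.3, -0.1]
width: 0.0508
finger_force: 0.0
time: 6.75
tool_pos: [0.552, 0.0921, 0.248]
ee_rot: [3.127, 0.0, 1.662]
wrist_force: [1.0, 0.3, 0.1]
width: 0.0657
finger_force: 0.0
time: 7.25
tool_pos: [0.6387, 0.0826, 0.2395]
ee_rot: [-3.141, -0.0, 1.661]
wrist_force: [0.1, 0.2, 0.7]
width: 0.0659
finger_force: 0.0
{'bbox': [106.0, 64.1, 360.2, 277.1], 'p': 0.88}
shaft 1516 [ 0.58872566 -0.00849565  0.0681298 ] [ 0.50003445 -0.19494298  0.05001115] [0.64832714 0.15395451 0.07999898]
30 0 0
36 0 0
42 0 0
48 32 [ 0.59066669 -0.11066179  0.05054096]
54 178 [ 0.58988122 -0.10405873  0.05408064]
60 214 [ 0.57707658 -0.07190505  0.06012663]
516
[ 0.63411565 -0.1823938   0.03283757] [0.71069265 0.15274791 0.05844031] ((672.4756469726562, -14.72772216796875), (337.9248352050781, 62.04731369018555), 87.44107055664062)
[0.63156744 0.15230515 0.03489377] ((618.4067993164062, 124.8133316040039), (192.89523315429688, 182.3579864501953), 5.230040550231934)
```

View pics/w2.png

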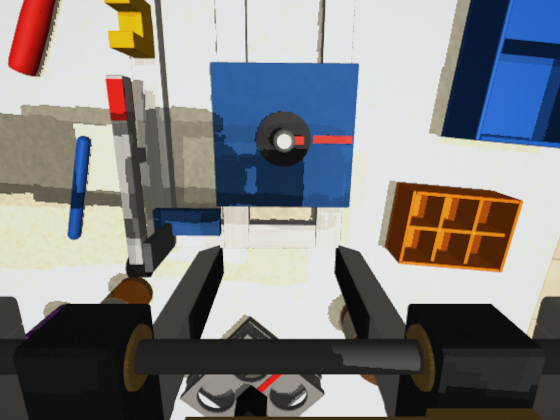

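The shaft tip is at (285,141), with the key and red line pointing right. I'll work out its position in this region only.

Run:
```python
from h import *
z_=np.load("wrist.npz");p,d,K,T=[z_[k] for k in "pdKT"];P=cloud(d,K,T);z=P[...,2]
hsv=cv2.cvtColor(p,cv2.COLOR_RGB2HSV).astype(int);H,S,V=hsv[...,0],hsv[...,1],hsv[...,2]
def M(m,l,t,r,b): o=np.zeros_like(m);o[t:b,l:r]=m[t:b,l:r];return o
for a in range(36,72,4):
    q=P[M((abs(z-a/1000)<=.002)&(S<100),250,100,320,175)]
    if len(q): print(a,len(q),q.mean(0).round(4),q.min(0).round(4),q.max(0).round(4))
red=((H<8)|(H>172))&(S>130)
for n,lo,hi in(("line",.02,.04),("key",.042,.056)):
    q=P[M(red&(z>lo)&(z<hi),280,120,360,160)];print(n,len(q),q.mean(0).round(4),cv2.minAreaRect((q[:,:2]*1000).astype(np.float32)))
q=P[M((H>100)&(H<125)&(S>120)&(z<.045)&(z>.02),195,50,370,207)];print(np.median(q,0),cv2.minAreaRect((q[:,:2]*1000).astype(np.float32)))
```

```text
36 18 [0.6595 0.1533 0.0351] [0.6135 0.1418 0.0342] [0.6694 0.1711 0.0369]
44 1654 [0.6368 0.1444 0.0448] [0.6108 0.1165 0.0426] [0.6657 0.1707 0.046 ]
48 117 [0.6402 0.1448 0.0464] [0.6125 0.1176 0.046 ] [0.664  0.1708 0.0482]
52 2 [0.6355 0.1532 0.0522] [0.633  0.1525 0.0521] [0.638  0.1539 0.0522]
56 2 [0.6389 0.1537 0.0573] [0.6369 0.1534 0.057 ] [0.6409 0.154  0.0576]
60 1 [0.634  0.1528 0.0609] [0.634  0.1528 0.0609] [0.634  0.1528 0.0609]
68 48 [0.6371 0.144  0.0693] [0.6279 0.1326 0.0676] [0.6483 0.1536 0.07  ]
line 290 [0.6906 0.1477 0.0357] ((690.101318359375, 147.81204223632812), (40.631622314453125, 8.311162948608398), 4.9810404777526855)
key 25 [0.6535 0.1476 0.0507] ((653.0791015625, 146.6439971923828), (6.331863880157471, 9.023309707641602), 74.98432159423828)
[0.63579043 0.15613718 0.03489565] ((638.5386962890625, 143.67935180664062), (148.5997314453125, 149.0474090576172), 4.775402545928955)
```

```bash
python3 -m handwheel '[[[0,0,0.066],[0.083,-0.77,0],0.3],[[0,0,0.066],[0.083,-0.77,0],0.3],[[0,0,0.066],[0.083,-0.77,0],0.3],[[0,0,0.066],[0.083,-0.77,0],0.3],[[0,0,0.066],[0.083,-0.77,0],0.3]]'
python3 -m handwheel '[[[0,0,0.066],[0.083,-0.77,0],0.3],[[0,0,0.066],[0.083,-0.77,0],0.3],[[0,0,0.066],[0.083,-0.77,0],0.3],[[0,0,0],[0,0,0],0.3],[[0,0,0],[0,0,0],0.3]]'
python3 - <<'E'
from h import *
p,d,K,T=shot("wrist","w3");P=cloud(d,K,T);z=P[...,2]
o=robot.get_obs();print(o["joint_positions"],o["ee_rot"])
hsv=cv2.cvtColor(p,cv2.COLOR_RGB2HSV).astype(int);H,S,V=hsv[...,0],hsv[...,1],hsv[...,2]
n=np.hypot(P[...,0]-.6245,P[...,1]+.192)
q=P[(n<.05)&(z>.074)&(z<.095)];print("knob",len(q),np.median(q,0),cv2.minAreaRect((q[:,:2]*1000).astype(np.float32)))
q=P[(n<.09)&(z>.035)&(z<.05)&((H<8)|(H>172))&(S>130)];print("line",len(q),np.median(q,0),cv2.minAreaRect((q[:,:2]*1000).astype(np.float32)))
q=P[(n<.1)&(z>.035)&(z<.05)];print("tier",len(q),np.median(q,0),cv2.minAreaRect((q[:,:2]*1000).astype(np.float32)))
E
```

```text
time: 7.85
tool_pos: [0.6593, -0.1108, 0.2409]
ee_rot: [3.14, 0.001, 2.184]
wrist_force: [1.1, 0.8, -0.3]
width: 0.0659
finger_force: 0.0
time: 8.35
tool_pos: [0.6719, -0.2256, 0.2401]
ee_rot: [3.141, -0.0, 2.488]
wrist_force: [0.3, 0.2, 1.0]
width: 0.0657
finger_force: 0.0
[-4.02806463e-01  4.53127306e-01  8.99938392e-01  8.33102483e-04
  1.78809574e+00 -1.32158076e+00] [3.14069798e+00 2.17335601e-04 2.48975032e+00]
knob 1039 [ 0.6275645  -0.19182003  0.08284745] ((627.8804321289062, -191.9384307861328), (29.32122802734375, 29.41444206237793), 52.18916320800781)
line 366 [ 0.65277691 -0.15973402  0.04179388] ((652.8516235351562, -159.6033172607422), (47.57155227661133, 7.393810272216797), 52.51897048950195)
tier 9138 [ 0.61897657 -0.18584561  0.04088477] ((627.9896240234375, -192.4784393310547), (136.46231079101562, 136.40362548828125), 52.2213249206543)
```

View pics/w3.png

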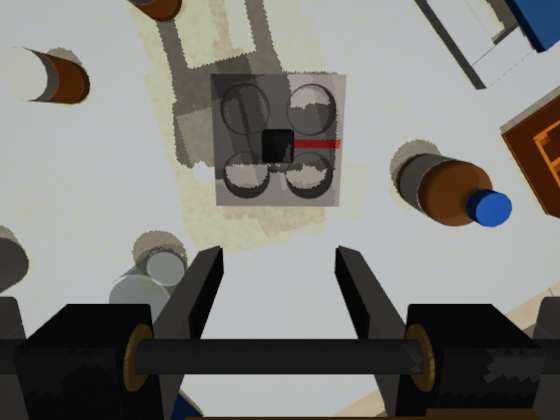

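The knob is at (278,146) with the red line pointing right, square to the fingers. I move in, descend and grip.

```bash
python3 -m handwheel '[[[0,0,0],[-0.44,0.336,0],0.3],[[0,0,0],[-0.44,0.336,-0.4],0.3],[[0,0,0],[0,0,-0.8],0.3],[[0,0,0],[0,0,-0.8],0.3],[[0,0,0],[0,0,-0.8],0.3]]'
python3 -m handwheel '[[[0,0,0],[0,0,-0.4],0.3],[[0,0,0],[0,0,-0.2],0.3],[[0,0,0],[0,0,0],0.3],[[0,0,0],[0,0,0],0.5],[[0,0,0],[0,0,0],1]]'
python3 -m handwheel '[[[0,0,0],[0,0,0],1],[[0,0,0],[0,0,0],1],[[0,0,0],[0,0,0],1],[[0,0,0],[0,0,0],1],[[0,0,0],[0,0,0],1]]'
```

```text
time: 8.9
tool_pos: [0.6287, -0.1894, 0.0998]
ee_rot: [3.14, 0.002, 2.493]
wrist_force: [-0.5, -0.5, 0.6]
width: 0.0657
finger_force: 0.0
time: 9.4
tool_pos: [0.6301, -0.1922, 0.0722]
ee_rot: [3.14, 0.004, 2.49]
wrist_force: [0.1, 0.7, -0.7]
width: 0.0532
finger_force: 0.0
time: 9.9
tool_pos: [0.6286, -0.193, 0.0703]
ee_rot: [-3.141, 0.001, 2.489]
wrist_force: [-2.6, -2.5, 4.6]
width: 0.0301
finger_force: 30.0
```

```bash
python3 -m handwheel '[[[0,0,0],[0,0,0.5],1],[[0,0,0],[0,0,0.8],1],[[0,0,0],[0,0,0.8],1],[[0,0,0],[0,0,0.8],1],[[0,0,0],[0,0,0.2],1]]'
python3 -m handwheel '[[[0,0,-0.066],[0.024,0.84,0],1],[[0,0,-0.066],[0.024,0.84,0],1],[[0,0,-0.066],[0.024,0.84,0],1],[[0,0,-0.066],[0.024,0.84,0],1],[[0,0,-0.066],[0.024,0.84,0],1]]'
python3 -m handwheel '[[[0,0,-0.066],[0.024,0.84,0],1],[[0,0,-0.066],[0.024,0.84,0],1],[[0,0,-0.066],[0.024,0.84,0],1],[[0,0,0],[0,0,0],1],[[0,0,0],[0,0,0],1]]'
python3 - <<'E'
from h import *
p,d,K,T=shot("wrist","w4");P=cloud(d,K,T)
print(robot.get_obs()["wrist_force"],robot.get_obs()["tool_pos"],robot.get_obs()["ee_rot"])
p,d,K,T=shot("side")
cv2.imwrite("pics/s4.png",cv2.resize(p[90:260,150:330],None,fx=3.3,fy=3.3)[:,:,::-1])
E
```

```text
time: 10.4
tool_pos: [0.6305, -0.192, 0.2292]
ee_rot: [3.138, 0.008, 2.491]
wrist_force: [-0.4, -0.5, -4.8]
width: 0.0296
finger_force: 30.0
time: 10.9
tool_pos: [0.6335, 0.0201, 0.2206]
ee_rot: [-3.137, -0.003, 1.968]
wrist_force: [0.5, -0.5, -4.0]
width: 0.0295
finger_force: 30.0
time: 11.4
tool_pos: [0.6372, 0.1453, 0.2209]
ee_rot: [-3.136, 0.0, 1.664]
wrist_force: [-0.5, -1.1, -3.7]
width: 0.0296
finger_force: 30.0
[-0.30396893 -0.10127219 -3.86345892] [0.63747428 0.14401082 0.2215277 ] [-3.13721513e+00  6.27239776e-04  1.66193303e+00]
```

View pics/w4.png

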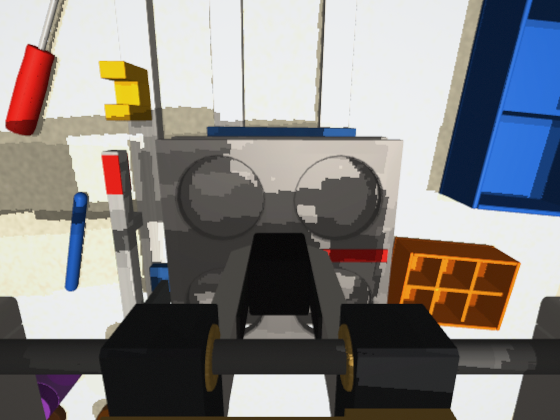

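The carrier hangs level with its red line pointing right, along the sled's own line. I descend to just above the shaft.

```bash
python3 -m handwheel '[[[0,0,0],[0.012,-0.028,-0.5],1],[[0,0,0],[0,0,-0.5],1],[[0,0,0],[0,0,-0.43],1],[[0,0,0],[0,0,0],1],[[0,0,0],[0,0,0],1]]'
python3 -m handwheel '[[[0,0,0],[0,0,-0.08],1],[[0,0,0],[0,0,-0.08],1],[[0,0,0],[0,0,-0.08],1],[[0,0,0],[0,0,0],1]]'
```

```text
time: 12.0
tool_pos: [0.6387, 0.1413, 0.1524]
ee_rot: [-3.14, 0.0, 1.659]
wrist_force: [-0.5, 0.5, -4.0]
width: 0.0296
finger_force: 30.0
time: 12.4
tool_pos: [0.6386, 0.1426, 0.1405]
ee_rot: [-3.141, 0.0, 1.661]
wrist_force: [-0.2, -0.0, -3.8]
width: 0.0297
finger_force: 30.0
```

```bash
python3 -m handwheel '[[[0,0,0],[0,0,-0.08],1],[[0,0,0],[0,0,-0.08],1],[[0,0,0],[0,0,0],1]]'
python3 -m handwheel '[[[0,0,0],[0,0,-0.08],1],[[0,0,0],[0,0,-0.08],1],[[0,0,0],[0,0,0],1]]'
python3 -m handwheel '[[[0,0,0],[0,0,-0.08],1],[[0,0,0],[0,0,-0.06],1],[[0,0,0],[0,0,0],1]]'
```

```text
time: 12.7
tool_pos: [0.6384, 0.1426, 0.1319]
ee_rot: [-3.14, 0.0, 1.661]
wrist_force: [-0.8, -0.1, -4.0]
width: 0.0295
finger_force: 30.0
time: 13.0
tool_pos: [0.6384, 0.1425, 0.1239]
ee_rot: [-3.14, 0.0, 1.661]
wrist_force: [-0.7, 0.8, -2.9]
width: 0.0295
finger_force: 30.0
time: 13.3
tool_pos: [0.6384, 0.1425, 0.1171]
ee_rot: [-3.14, 0.0, 1.661]
wrist_force: [-0.4, -0.3, -3.8]
width: 0.0296
finger_force: 30.0
```

```bash
python3 -m handwheel '[[[0,0,0],[0,0,-0.04],1],[[0,0,0],[0,0,-0.03],1],[[0,0,0],[0,0,0],1]]'
```

```text
time: 13.6
tool_pos: [0.6389, 0.1426, 0.1146]
ee_rot: [3.141, -0.0, 1.661]
wrist_force: [0.4, 0.1, -4.0]
width: 0.0301
finger_force: 30.0
```

```bash
python3 -m handwheel '[[[0,0,0],[0,0,-0.03],1],[[0,0,0],[0,0,0],1]]'
python3 -m handwheel '[[[0,0,0],[0,0,-0.03],1],[[0,0,0],[0,0,0],1]]'
```

```text
time: 13.8
tool_pos: [0.639, 0.1427, 0.1144]
ee_rot: [3.14, -0.0, 1.661]
wrist_force: [-1.2, 0.5, 2.3]
width: 0.0297
finger_force: 30.0
time: 14.0
tool_pos: [0.639, 0.1427, 0.1143]
ee_rot: [3.14, 0.0, 1.661]
wrist_force: [-3.3, -0.8, 6.6]
width: 0.0298
finger_force: 30.0
```

Seated: the force turned positive at TCP z 0.114, below the height where the key would have stopped it. I release, back off and look.

```bash
python3 -m handwheel '[[[0,0,0],[0,0,0.06],0.3],[[0,0,0],[0,0,0],0.3],[[0,0,0],[0,0,0],0.3],[[0,0,0],[0,0,0],0.3],[[0,0,0],[0,0,0],0.3]]'
python3 -m handwheel '[[[0,0,0],[0,0,0.6],0.3],[[0,0,0],[0,0,0.8],0.3],[[0,0,0],[0,-0.4,0.8],0.3],[[0,0,0],[0,-0.6,0.4],0.3],[[0,0,0],[0,-0.4,0],0.3]]'
python3 -m handwheel '[[[0,0,0],[0,0,0],0.3],[[0,0,0],[0,0,0],0.3]]'
cat >> h.py <<'E'
def carrier(c=(.638,.143)):
    p,d,K,T=shot("wrist");P=cloud(d,K,T);z=P[...,2]
    hsv=cv2.cvtColor(p,cv2.COLOR_RGB2HSV).astype(int);H,S=hsv[...,0],hsv[...,1]
    n=np.hypot(P[...,0]-c[0],P[...,1]-c[1])
    for nm,m in dict(knob=(n<.05)&(z>.118)&(z<.14),tier=(n<.1)&(z>.079)&(z<.093),line=(n<.09)&(z>.077)&(z<.1)&((H<8)|(H>172))&(S>130)).items():
        q=P[m];print(nm,len(q),np.median(q,0).round(4),cv2.minAreaRect((q[:,:2]*1000).astype(np.float32)))
def jars(cam="wrist"):
    if cam=="top": p,d,K,T=shot("top")
    else: p,d,K,T=shot("wrist")
    P=cloud(d,K,T);z=P[...,2];hsv=cv2.cvtColor(p,cv2.COLOR_RGB2HSV).astype(int)
    m=((abs(z-.072)<.007)&(hsv[...,1]<60)).astype(np.uint8)
    n,l,st,_=cv2.connectedComponentsWithStats(m)
    for i in range(1,n):
        if st[i,4]<150: continue
        q=P[l==i]; (x,y),r=cv2.minEnclosingCircle((q[:,:2]*1000).astype(np.float32))
        if 18<r<30: print("jar",st[i].tolist(),[round(x,1),round(y,1)],"r",round(r,1),np.median(q,0).round(4))
E
python3 - <<'E'
from h import *
carrier(); jars("top"); print(robot.get_obs()["tool_pos"])
E
```

```text
time: 14.5
tool_pos: [0.6388, 0.1426, 0.1141]
ee_rot: [-3.141, 0.0, 1.661]
wrist_force: [0.0, 0.2, -0.4]
width: 0.0647
finger_force: 0.0
time: 15.0
tool_pos: [0.6407, 0.0713, 0.2501]
ee_rot: [3.132, 0.001, 1.66]
wrist_force: [1.0, -0.1, 0.5]
width: 0.0657
finger_force: 0.0
time: 15.2
tool_pos: [0.6386, 0.0728, 0.2435]
ee_rot: [-3.14, -0.001, 1.66]
wrist_force: [0.8, 0.3, -0.7]
width: 0.0661
finger_force: 0.0
knob 1423 [0.6393 0.1449 0.1267] ((639.4243774414062, 144.43655395507812), (29.376893997192383, 29.829172134399414), 5.187695026397705)
tier 12093 [0.6385 0.1498 0.0848] ((639.3263549804688, 144.58926391601562), (136.54803466796875, 136.3076934814453), 5.159676551818848)
line 421 [0.6803 0.1483 0.0858] ((680.5457763671875, 148.39947509765625), (46.33080291748047, 8.041552543640137), 5.120680332183838)
jar [238, 235, 18, 18, 236] [458.8, -73.6] r 22.8 [ 0.4594 -0.0744  0.0719]
jar [287, 243, 18, 18, 241] [433.9, -200.4] r 22.8 [ 0.4333 -0.1998  0.072 ]
jar [339, 242, 18, 18, 243] [433.0, -337.6] r 23.2 [ 0.4337 -0.3367  0.0718]
[0.63843096 0.07366785 0.24306659]
```

```bash
python3 -m handwheel '[[[0,0,0],[-0.44,-0.544,0],0.2],[[0,0,0],[-0.44,-0.544,0],0.2],[[0,0,0],[-0.44,-0.544,0],0.2],[[0,0,0],[-0.44,-0.544,0],0.2],[[0,0,0],[-0.44,-0.544,0],0.2]]'
python3 -m handwheel '[[[0,0,0],[-0.44,-0.544,0],0.2],[[0,0,0],[-0.44,-0.544,0],0.2],[[0,0,0],[-0.44,-0.544,0],0.2],[[0,0,0],[0,0,0],0.2],[[0,0,0],[0,0,0],0.2]]'
python3 - <<'E'
from h import *
jars();print(robot.get_obs()["tool_pos"],robot.get_obs()["ee_rot"])
E
```

```text
time: 15.8
tool_pos: [0.5278, -0.063, 0.2435]
ee_rot: [-3.14, -0.001, 1.663]
wrist_force: [0.0, 0.2, 0.2]
width: 0.0752
finger_force: 0.0
time: 16.3
tool_pos: [0.4629, -0.1444, 0.244]
ee_rot: [-3.142, -0.001, 1.661]
wrist_force: [-0.3, 0.0, -0.1]
width: 0.0754
finger_force: 0.0
jar [261, 106, 47, 49, 1800] [461.7, -73.5] r 22.9 [ 0.4619 -0.073   0.0728]
jar [228, 228, 43, 43, 1411] [436.5, -200.3] r 23.1 [ 0.4367 -0.1986  0.0728]
[ 0.46323778 -0.1440193   0.24403136] [-3.14152468e+00 -1.04786410e-03  1.66162555e+00]
```

```bash
python3 -m handwheel '[[[0,0,0],[-0.03,0.7,0],0.2],[[0,0,0],[0,0.69,-0.4],0.2],[[0,0,0],[0,0,-0.8],0.2],[[0,0,0],[0,0,-0.8],0.2],[[0,0,0],[0,0,-0.8],0.2]]'
python3 -m handwheel '[[[0,0,0],[0,0,-0.5],0.2],[[0,0,0],[0,0,-0.38],0.2],[[0,0,0],[0,0,0],0.2],[[0,0,0],[0,0,0],0.4],[[0,0,0],[0,0,0],0.6]]'
python3 -m handwheel '[[[0,0,0],[0,0,0],0.6],[[0,0,0],[0,0,0],0.6],[[0,0,0],[0,0,0],0.6],[[0,0,0],[0,0,0],0.6]]'
```

```text
time: 16.85
tool_pos: [0.4621, -0.0734, 0.1031]
ee_rot: [3.141, -0.0, 1.664]
wrist_force: [0.6, 0.3, -0.4]
width: 0.0757
finger_force: 0.0
time: 17.35
tool_pos: [0.4628, -0.0752, 0.062]
ee_rot: [3.139, 0.001, 1.662]
wrist_force: [0.9, 0.0, -0.3]
width: 0.0624
finger_force: 0.0
time: 17.75
tool_pos: [0.462, -0.0757, 0.0616]
ee_rot: [3.14, 0.001, 1.661]
wrist_force: [-0.7, 0.3, 4.3]
width: 0.0459
finger_force: 30.0
```

```bash
python3 -m handwheel '[[[0,0,0],[0,0,0.4],0.6],[[0,0,0],[0,0,0.7],0.6],[[0,0,0],[0,0,0.8],0.6],[[0,0,0],[0,0,0.7],0.6],[[0,0,0],[0,0,0.4],0.6]]'
python3 -m handwheel '[[[0,0,0],[0.52,0.637,0],0.6],[[0,0,0],[0.52,0.637,0],0.6],[[0,0,0],[0.52,0.637,0],0.6],[[0,0,0],[0.52,0.637,0],0.6],[[0,0,0],[0.52,0.637,0],0.6]]'
python3 -m handwheel '[[[0,0,0],[0.52,0.637,0],0.6],[[0,0,0],[0.52,0.637,0],0.6],[[0,0,0],[0.52,0.637,0],0.6],[[0,0,0],[0,0,-0.4],0.6],[[0,0,0],[0,0,-0.4],0.6]]'
python3 -m handwheel '[[[0,0,0],[0,0,0],0.6],[[0,0,0],[0,0,0],0.6]]'
```

```text
time: 18.25
tool_pos: [0.4622, -0.0758, 0.2133]
ee_rot: [3.138, 0.001, 1.66]
wrist_force: [0.2, -0.6, -2.8]
width: 0.0457
finger_force: 30.0
time: 18.75
tool_pos: [0.5919, 0.085, 0.2093]
ee_rot: [-3.14, 0.0, 1.66]
wrist_force: [0.5, -0.1, -1.6]
width: 0.0457
finger_force: 30.0
time: 19.25
tool_pos: [0.67, 0.1806, 0.1683]
ee_rot: [-3.141, 0.0, 1.662]
wrist_force: [0.1, 0.6, -2.2]
width: 0.0457
finger_force: 30.0
time: 19.45
tool_pos: [0.6689, 0.179, 0.1691]
ee_rot: [-3.139, 0.0, 1.66]
wrist_force: [-0.6, -0.2, -1.9]
width: 0.0454
finger_force: 30.0
```

```bash
python3 -m handwheel '[[[0,0,0],[0.02,0,-0.2],0.6],[[0,0,0],[0,0,-0.18],0.6],[[0,0,0],[0,0,0],0.6]]'
python3 -m handwheel '[[[0,0,0],[0,0,-0.1],0.6],[[0,0,0],[0,0,-0.1],0.6],[[0,0,0],[0,0,0],0.6]]'
```

```text
time: 19.75
tool_pos: [0.6695, 0.1789, 0.1499]
ee_rot: [-3.139, 0.0, 1.66]
wrist_force: [-0.4, -0.7, -1.6]
width: 0.0454
finger_force: 30.0
time: 20.05
tool_pos: [0.6699, 0.1792, 0.1404]
ee_rot: [-3.14, 0.0, 1.661]
wrist_force: [0.1, 0.4, -1.3]
width: 0.0454
finger_force: 30.0
```

```bash
python3 -m handwheel '[[[0,0,0],[0,0,-0.12],0.6],[[0,0,0],[0,0,-0.12],0.6],[[0,0,0],[0,0,-0.12],0.6],[[0,0,0],[0,0,-0.06],0.6],[[0,0,0],[0,0,0],0.6]]'
```

```text
time: 20.55
tool_pos: [0.6699, 0.1792, 0.1193]
ee_rot: [-3.14, 0.0, 1.661]
wrist_force: [-0.2, -0.2, -1.8]
width: 0.0456
finger_force: 30.0
```

```bash
python3 -m handwheel '[[[0,0,0],[0,0,-0.03],0.6],[[0,0,0],[0,0,0],0.6]]'
python3 -m handwheel '[[[0,0,0],[0,0,-0.02],0.6],[[0,0,0],[0,0,0],0.6]]'
```

```text
time: 20.75
tool_pos: [0.6705, 0.1793, 0.1191]
ee_rot: [3.141, -0.0, 1.661]
wrist_force: [0.3, 0.7, -1.8]
width: 0.0456
finger_force: 30.0
time: 20.95
tool_pos: [0.6704, 0.1793, 0.1181]
ee_rot: [3.141, -0.0, 1.661]
wrist_force: [0.1, -0.2, -1.4]
width: 0.0456
finger_force: 30.0
```

```bash
python3 -m handwheel '[[[0,0,0],[0,0,-0.015],0.43],[[0,0,0],[0,0,0],0.43],[[0,0,0],[0,0,0],0.43],[[0,0,0],[0,0,0],0.43]]'
python3 -m handwheel '[[[0,0,0],[0,0,0.3],0.43],[[0,0,0],[0,0,0.5],0.43],[[0,0,0],[0,0,0.8],0.43],[[0,0,0],[0,0,0.8],0.2],[[0,0,0],[0,0,0.1],0.2]]'
python3 -m handwheel '[[[0,0,0],[-0.39,-0.75,0],0.2],[[0,0,0],[-0.39,-0.75,0],0.2],[[0,0,0],[-0.39,-0.75,0],0.2],[[0,0,0],[-0.39,-0.75,0],0.2],[[0,0,0],[-0.39,-0.75,0],0.2]]'
python3 -m handwheel '[[[0,0,0],[-0.39,-0.75,0],0.2],[[0,0,0],[-0.39,-0.75,0],0.2],[[0,0,0],[-0.39,-0.75,0],0.2],[[0,0,0],[-0.39,-0.75,0],0.2],[[0,0,0],[-0.39,-0.75,0],0.2]]'
python3 -m handwheel '[[[0,0,0],[-0.39,-0.75,0],0.2],[[0,0,0],[-0.39,-0.75,0],0.2],[[0,0,0],[0,0,0],0.2],[[0,0,0],[0,0,0],0.2],[[0,0,0],[0,0,0],0.2]]'
python3 - <<'E'
from h import *
jars();print(robot.get_obs()["tool_pos"],robot.get_obs()["ee_rot"])
p,d,K,T=shot("top");P=cloud(d,K,T)
cv2.imwrite("pics/t5.png",cv2.resize(p[130:330,20:380],None,fx=2.2,fy=2.2,interpolation=cv2.INTER_CUBIC)[:,:,::-1])
E
```

```text
time: 21.35
tool_pos: [0.6706, 0.1793, 0.1177]
ee_rot: [3.141, -0.0, 1.661]
wrist_force: [0.4, 0.9, 0.5]
width: 0.0536
finger_force: 0.0
time: 21.85
tool_pos: [0.6726, 0.1798, 0.2518]
ee_rot: [3.127, -0.001, 1.661]
wrist_force: [-0.5, 0.6, 0.4]
width: 0.066
finger_force: 0.0
time: 22.35
tool_pos: [0.5717, -0.0095, 0.2423]
ee_rot: [3.141, 0.0, 1.661]
wrist_force: [0.7, -0.0, 1.1]
width: 0.0748
finger_force: 0.0
time: 22.85
tool_pos: [0.4742, -0.1969, 0.2424]
ee_rot: [3.141, 0.0, 1.661]
wrist_force: [0.2, 0.2, 0.7]
width: 0.0752
finger_force: 0.0
time: 23.35
tool_pos: [0.4367, -0.2699, 0.2423]
ee_rot: [3.141, -0.0, 1.662]
wrist_force: [-0.6, -0.2, 0.1]
width: 0.075
finger_force: 0.0
jar [261, 107, 48, 49, 1823] [436.5, -200.2] r 22.8 [ 0.4364 -0.1998  0.0728]
jar [251, 241, 42, 42, 1392] [436.0, -337.6] r 23.1 [ 0.4357 -0.3357  0.0727]
jar [314, 409, 37, 7, 182] [529.6, -540.6] r 22.8 [ 0.5285 -0.5336  0.0687]
[ 0.43693525 -0.26962599  0.24231109] [ 3.14113183e+00 -3.17561836e-04  1.66238139e+00]
```

View pics/t5.png

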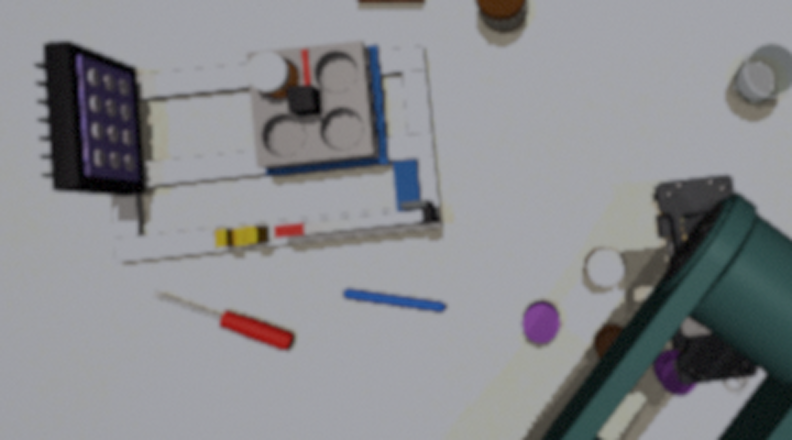

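Jar 1 stands in well 1 (268,72), and jar b is still in place. I pick up jar b.

```bash
python3 -m handwheel '[[[0,0,0],[-0.01,0.7,0],0.2],[[0,0,0],[0,0.69,-0.4],0.2],[[0,0,0],[0,0,-0.8],0.2],[[0,0,0],[0,0,-0.8],0.2],[[0,0,0],[0,0,-0.8],0.2]]'
python3 -m handwheel '[[[0,0,0],[0,0,-0.5],0.2],[[0,0,0],[0,0,-0.33],0.2],[[0,0,0],[0,0,0],0.2],[[0,0,0],[0,0,0],0.4],[[0,0,0],[0,0,0],0.6]]'
python3 -m handwheel '[[[0,0,0],[0,0,0],0.6],[[0,0,0],[0,0,0],0.6],[[0,0,0],[0,0,0],0.6],[[0,0,0],[0,0,0],0.6],[[0,0,0],[0,0,0],0.6]]'
python3 -m handwheel '[[[0,0,0],[0,0,0.4],0.6],[[0,0,0],[0,0,0.7],0.6],[[0,0,0],[0,0,0.8],0.6],[[0,0,0],[0,0,0.7],0.6],[[0,0,0],[0,0,0.4],0.6]]'
```

```text
time: 23.95
tool_pos: [0.4366, -0.1996, 0.1014]
ee_rot: [3.14, 0.001, 1.664]
wrist_force: [-0.2, -0.3, -0.2]
width: 0.0749
finger_force: 0.0
time: 24.45
tool_pos: [0.4371, -0.2014, 0.0624]
ee_rot: [3.139, 0.002, 1.662]
wrist_force: [-0.2, 0.7, 0.6]
width: 0.0629
finger_force: 0.0
time: 24.95
tool_pos: [0.4364, -0.2016, 0.0618]
ee_rot: [3.14, 0.001, 1.661]
wrist_force: [-1.2, 1.3, 6.0]
width: 0.0455
finger_force: 30.0
time: 25.45
tool_pos: [0.4365, -0.2017, 0.2135]
ee_rot: [3.139, 0.002, 1.66]
wrist_force: [-0.6, 1.2, -1.2]
width: 0.0453
finger_force: 30.0
```

```bash
python3 -m handwheel '[[[0,0,0],[0.43,0.77,0],0.6],[[0,0,0],[0.43,0.77,0],0.6],[[0,0,0],[0.43,0.77,0],0.6],[[0,0,0],[0.43,0.77,0],0.6],[[0,0,0],[0.43,0.77,0],0.6]]'
python3 -m handwheel '[[[0,0,0],[0.43,0.77,0],0.6],[[0,0,0],[0.43,0.77,0],0.6],[[0,0,0],[0.43,0.77,0],0.6],[[0,0,0],[0,0,-0.4],0.6],[[0,0,0],[0,0,-0.4],0.6]]'
python3 -m handwheel '[[[0,0,0],[0,0,-0.15],0.6],[[0,0,0],[0,0,-0.1],0.6],[[0,0,0],[0,0,0],0.6],[[0,0,0],[0,0,0],0.6]]'
```

```text
time: 25.95
tool_pos: [0.5436, -0.0071, 0.2097]
ee_rot: [-3.14, -0.0, 1.66]
wrist_force: [1.5, 0.0, -1.4]
width: 0.0459
finger_force: 30.0
time: 26.45
tool_pos: [0.6083, 0.1084, 0.1693]
ee_rot: [-3.141, 0.0, 1.663]
wrist_force: [-0.8, 0.1, -0.2]
width: 0.0455
finger_force: 30.0
time: 26.85
tool_pos: [0.6083, 0.1064, 0.1592]
ee_rot: [3.14, -0.0, 1.66]
wrist_force: [0.0, -0.1, 0.0]
width: 0.0454
finger_force: 30.0
```

```bash
python3 -m handwheel '[[[0,0,0],[0,0,-0.1],0.6],[[0,0,0],[0,0,-0.1],0.6],[[0,0,0],[0,0,-0.1],0.6],[[0,0,0],[0,0,-0.1],0.6],[[0,0,0],[0,0,0],0.6]]'
python3 -m handwheel '[[[0,0,0],[0,0,-0.12],0.6],[[0,0,0],[0,0,-0.12],0.6],[[0,0,0],[0,0,-0.1],0.6],[[0,0,0],[0,0,-0.05],0.6],[[0,0,0],[0,0,0],0.6]]'
```

```text
time: 27.35
tool_pos: [0.6072, 0.1067, 0.1368]
ee_rot: [-3.139, 0.0, 1.661]
wrist_force: [0.4, -0.4, -1.2]
width: 0.0456
finger_force: 30.0
time: 27.85
tool_pos: [0.6078, 0.1068, 0.1185]
ee_rot: [-3.141, -0.0, 1.661]
wrist_force: [0.0, -0.8, -1.9]
width: 0.0457
finger_force: 30.0
```

```bash
python3 -m handwheel '[[[0,0,0],[0,0,-0.01],0.43],[[0,0,0],[0,0,0],0.43],[[0,0,0],[0,0,0],0.43],[[0,0,0],[0,0,0],0.43]]'
python3 -m handwheel '[[[0,0,0],[0,0,0.3],0.43],[[0,0,0],[0,0,0.5],0.43],[[0,0,0],[0,0,0.8],0.43],[[0,0,0],[0,0,0.8],0.2],[[0,0,0],[0,0,0.1],0.2]]'
python3 -m handwheel '[[[0,0,0],[-0.287,-0.857,0],0.2],[[0,0,0],[-0.287,-0.857,0],0.2],[[0,0,0],[-0.287,-0.857,0],0.2],[[0,0,0],[-0.287,-0.857,0],0.2],[[0,0,0],[-0.287,-0.857,0],0.2]]'
python3 -m handwheel '[[[0,0,0],[-0.287,-0.857,0],0.2],[[0,0,0],[-0.287,-0.857,0],0.2],[[0,0,0],[-0.287,-0.857,0],0.2],[[0,0,0],[-0.287,-0.857,0],0.2],[[0,0,0],[-0.287,-0.857,0],0.2]]'
python3 -m handwheel '[[[0,0,0],[-0.287,-0.857,0],0.2],[[0,0,0],[-0.287,-0.857,0],0.2],[[0,0,0],[0,0,0],0.2],[[0,0,0],[0,0,0],0.2],[[0,0,0],[0,0,0],0.2]]'
python3 - <<'E'
from h import *
jars();print(robot.get_obs()["tool_pos"],robot.get_obs()["ee_rot"],robot.get_obs()["joint_positions"])
E
```

```text
time: 28.25
tool_pos: [0.608, 0.1068, 0.1185]
ee_rot: [3.141, 0.0, 1.661]
wrist_force: [-0.8, 0.8, -0.5]
width: 0.0536
finger_force: 0.0
time: 28.75
tool_pos: [0.6103, 0.1071, 0.252]
ee_rot: [3.128, -0.0, 1.661]
wrist_force: [0.1, 0.3, -0.1]
width: 0.0666
finger_force: 0.0
time: 29.25
tool_pos: [0.5351, -0.1089, 0.2433]
ee_rot: [3.141, 0.0, 1.661]
wrist_force: [0.7, -0.1, -0.1]
width: 0.0751
finger_force: 0.0
time: 29.75
tool_pos: [0.4634, -0.3232, 0.2434]
ee_rot: [3.141, 0.0, 1.661]
wrist_force: [0.0, -0.2, -0.5]
width: 0.0752
finger_force: 0.0
time: 30.25
tool_pos: [0.4361, -0.4064, 0.2433]
ee_rot: [3.141, -0.001, 1.662]
wrist_force: [-0.0, 0.3, -0.1]
width: 0.075
finger_force: 0.0
jar [261, 108, 48, 49, 1806] [435.7, -337.7] r 22.9 [ 0.4356 -0.3372  0.0728]
jar [484, 195, 53, 56, 736] [669.9, -405.9] r 29.8 [ 0.6917 -0.4128  0.0723]
jar [320, 314, 42, 25, 322] [520.1, -548.9] r 25.8 [ 0.5156 -0.5366  0.0719]
[ 0.43630235 -0.40606772  0.24346099] [ 3.14112244e+00 -2.70942316e-04  1.66246334e+00] [-8.44922329e-01  1.88299673e-01  1.23188288e+00  5.45491172e-04
  1.72134971e+00 -9.36507443e-01]
```

```bash
python3 -m handwheel '[[[0,0,0],[-0.01,0.69,0],0.2],[[0,0,0],[0,0.69,-0.4],0.2],[[0,0,0],[0,0,-0.8],0.2],[[0,0,0],[0,0,-0.8],0.2],[[0,0,0],[0,0,-0.8],0.2]]'
python3 -m handwheel '[[[0,0,0],[0,0,-0.5],0.2],[[0,0,0],[0,0,-0.35],0.2],[[0,0,0],[0,0,0],0.2],[[0,0,0],[0,0,0],0.4],[[0,0,0],[0,0,0],0.6]]'
python3 -m handwheel '[[[0,0,0],[0,0,0],0.6],[[0,0,0],[0,0,0],0.6],[[0,0,0],[0,0,0],0.6],[[0,0,0],[0,0,0],0.6],[[0,0,0],[0,0,0],0.6]]'
python3 -m handwheel '[[[0,0,0],[0,0,0.4],0.6],[[0,0,0],[0,0,0.7],0.6],[[0,0,0],[0,0,0.8],0.6],[[0,0,0],[0,0,0.7],0.6],[[0,0,0],[0,0,0.4],0.6]]'
```

```text
time: 30.8
tool_pos: [0.4362, -0.3365, 0.1029]
ee_rot: [3.14, 0.002, 1.664]
wrist_force: [-0.8, -0.5, -0.2]
width: 0.0751
finger_force: 0.0
time: 31.3
tool_pos: [0.4364, -0.3387, 0.0627]
ee_rot: [3.139, 0.003, 1.662]
wrist_force: [-0.6, 1.0, 0.5]
width: 0.0624
finger_force: 0.0
time: 31.8
tool_pos: [0.4356, -0.3389, 0.062]
ee_rot: [3.14, 0.001, 1.661]
wrist_force: [-1.7, 0.9, 5.8]
width: 0.0457
finger_force: 30.0
time: 32.3
tool_pos: [0.4357, -0.339, 0.2135]
ee_rot: [3.139, 0.003, 1.66]
wrist_force: [-0.8, -0.7, -1.2]
width: 0.0455
finger_force: 30.0
```

```bash
python3 -m handwheel '[[[0,0,0],[0.4,0.752,0],0.6],[[0,0,0],[0.4,0.752,0],0.6],[[0,0,0],[0.4,0.752,0],0.6],[[0,0,0],[0.4,0.752,0],0.6],[[0,0,0],[0.4,0.752,0],0.6]]'
python3 -m handwheel '[[[0,0,0],[0.4,0.752,0],0.6],[[0,0,0],[0.4,0.752,0],0.6],[[0,0,0],[0.4,0.752,0],0.6],[[0,0,0],[0.4,0.752,0],0.6],[[0,0,0],[0.4,0.752,0],0.6]]'
python3 -m handwheel '[[[0,0,0],[0.4,0.752,0],0.6],[[0,0,0],[0.41,0.752,0],0.6],[[0,0,0],[0,0,0],0.6],[[0,0,0],[0,0,0],0.6],[[0,0,0],[0,0,0],0.6]]'
python3 -m handwheel '[[[0,0,0],[0,0,-0.3],0.6],[[0,0,0],[0,0,-0.4],0.6],[[0,0,0],[0,0,-0.3],0.6],[[0,0,0],[0,0,0],0.6],[[0,0,0],[0,0,0],0.6]]'
```

```text
time: 32.8
tool_pos: [0.5353, -0.1488, 0.2096]
ee_rot: [-3.14, -0.001, 1.66]
wrist_force: [0.0, -0.5, -1.2]
width: 0.0455
finger_force: 30.0
time: 33.3
tool_pos: [0.6354, 0.0392, 0.2093]
ee_rot: [-3.14, -0.0, 1.661]
wrist_force: [0.6, -0.5, -1.1]
width: 0.0456
finger_force: 30.0
time: 33.8
tool_pos: [0.6752, 0.1118, 0.2099]
ee_rot: [-3.14, 0.001, 1.66]
wrist_force: [-0.1, 0.1, -0.4]
width: 0.0458
finger_force: 30.0
time: 34.3
tool_pos: [0.6753, 0.1122, 0.1601]
ee_rot: [-3.14, -0.0, 1.66]
wrist_force: [0.9, 0.1, -0.8]
width: 0.0455
finger_force: 30.0
```

```bash
python3 -m handwheel '[[[0,0,0],[0.012,0,-0.1],0.6],[[0,0,0],[0,0,-0.1],0.6],[[0,0,0],[0,0,-0.1],0.6],[[0,0,0],[0,0,-0.1],0.6],[[0,0,0],[0,0,0],0.6]]'
python3 -m handwheel '[[[0,0,0],[0,0,-0.12],0.6],[[0,0,0],[0,0,-0.12],0.6],[[0,0,0],[0,0,-0.1],0.6],[[0,0,0],[0,0,-0.06],0.6],[[0,0,0],[0,0,0],0.6]]'
```

```text
time: 34.8
tool_pos: [0.6757, 0.1128, 0.1393]
ee_rot: [-3.139, 0.0, 1.661]
wrist_force: [0.1, 0.4, -1.7]
width: 0.0453
finger_force: 30.0
time: 35.3
tool_pos: [0.6758, 0.1127, 0.1197]
ee_rot: [-3.14, 0.0, 1.661]
wrist_force: [-0.8, -0.8, -2.0]
width: 0.0453
finger_force: 30.0
```

```bash
python3 -m handwheel '[[[0,0,0],[0,0,-0.025],0.6],[[0,0,0],[0,0,0],0.43],[[0,0,0],[0,0,0],0.43],[[0,0,0],[0,0,0],0.43],[[0,0,0],[0,0,0],0.43]]'
python3 -m handwheel '[[[0,0,0],[0,0,0.3],0.43],[[0,0,0],[0,0,0.5],0.43],[[0,0,0],[0,0,0.8],0.43],[[0,0,0],[-0.3,-0.3,0.8],0.4],[[0,0,0],[-0.4,-0.5,0.2],0.35]]'
python3 -m handwheel '[[[0,0,0],[0,0,0],0.35],[[0,0,0],[0,0,0],0.35]]'
python3 - <<'E'
from h import *
carrier()
z_=np.load("wrist.npz");p,d,K,T=[z_[k] for k in "pdKT"];P=cloud(d,K,T);z=P[...,2]
cv2.imwrite("pics/w6.png",p[:,:,::-1])
S=cv2.cvtColor(p,cv2.COLOR_RGB2HSV)[...,1]
for n,w in dict(w1=(.6702,.1815),w2=(.6764,.1137),w4=(.6086,.1075)).items():
    q=P[(np.hypot(P[...,0]-w[0],P[...,1]-w[1])<.032)&(z>.12)&(S<60)];print(n,len(q),np.median(q,0).round(4),cv2.minEnclosingCircle((q[:,:2]*1000).astype(np.float32)))
print(robot.get_obs()["tool_pos"])
E
```

```text
time: 35.8
tool_pos: [0.6765, 0.1128, 0.12]
ee_rot: [3.141, 0.0, 1.661]
wrist_force: [0.2, -0.0, 0.8]
width: 0.0535
finger_force: 0.0
time: 36.3
tool_pos: [0.6432, 0.0737, 0.2572]
ee_rot: [3.13, 0.0, 1.663]
wrist_force: [0.5, -0.5, 0.9]
width: 0.0599
finger_force: 0.0
time: 36.5
tool_pos: [0.6414, 0.0726, 0.251]
ee_rot: [3.139, -0.0, 1.66]
wrist_force: [-0.2, 0.4, 0.6]
width: 0.0612
finger_force: 0.0
knob 5128 [0.65   0.1328 0.1284] ((648.5331420898438, 134.02789306640625), (99.82605743408203, 72.27783203125), 49.556427001953125)
tier 9692 [0.6351 0.151  0.0848] ((639.3379516601562, 144.4511260986328), (136.5306396484375, 136.3919219970703), 5.071672439575195)
line 418 [0.6801 0.1485 0.0858] ((680.390869140625, 148.16531372070312), (47.21422576904297, 7.366809368133545), 5.147233486175537)
w1 2803 [0.6702 0.1819 0.1288] ((667.0023193359375, 178.7126922607422), 27.503549575805664)
w2 20788 [0.6771 0.1036 0.3411] ((676.356201171875, 113.687255859375), 31.973588943481445)
w4 22457 [0.604  0.098  0.3413] ((608.6178588867188, 107.34386444091797), 31.94411277770996)
[0.64130642 0.07307809 0.24946792]
```

View pics/w6.png

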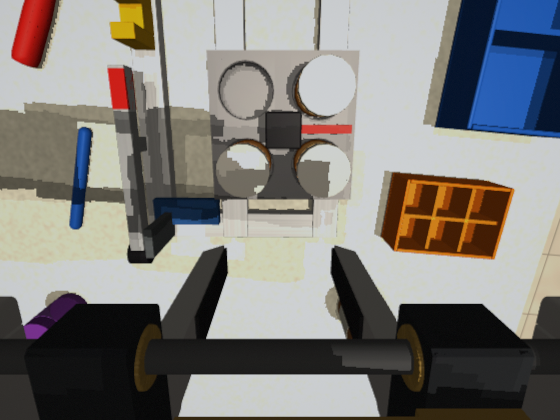

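All three jars are seated, with their tops at z 0.129, and the carrier is fully down. I go to the bar grip.

```bash
python3 -m handwheel '[[[0,0,0],[-0.75,0.46,0],0.35],[[0,0,0],[-0.75,0.46,0],0.35],[[0,0,0],[-0.75,0.46,0],0.35],[[0,0,0],[-0.75,0.46,0],0.35],[[0,0,0],[0,0,-0.6],0.35]]'
python3 -m handwheel '[[[0,0,0],[0,0,-0.7],0.35],[[0,0,0],[0,0,-0.7],0.35],[[0,0,0],[0,0,-0.6],0.35],[[0,0,0],[0,0,-0.3],0.35],[[0,0,0],[0,0,-0.24],0.35]]'
python3 -m handwheel '[[[0,0,0],[0,0,0],0.35],[[0,0,0],[0,0,0],0.35]]'
```

```text
time: 37.05
tool_pos: [0.49, 0.1687, 0.2232]
ee_rot: [3.134, -0.003, 1.666]
wrist_force: [1.4, -0.7, 0.2]
width: 0.0613
finger_force: 0.0
time: 37.55
tool_pos: [0.4898, 0.1653, 0.0892]
ee_rot: [-3.136, 0.0, 1.662]
wrist_force: [-0.2, -0.7, -0.4]
width: 0.0609
finger_force: 0.0
time: 37.75
tool_pos: [0.4916, 0.1652, 0.0926]
ee_rot: [3.142, -0.0, 1.661]
wrist_force: [0.0, -0.7, 1.3]
width: 0.0614
finger_force: 0.0
```

```bash
python3 -m handwheel '[[[0,0,0],[0,0,0],1],[[0,0,0],[0,0,0],1],[[0,0,0],[0,0,0],1],[[0,0,0],[0,0,0],1],[[0,0,0],[0,0,0],1]]'
python3 -m handwheel '[[[0,0,0],[0,0,0],1],[[0,0,0],[0,0,0],1],[[0,0,0],[0,0,0],1],[[0,0,0],[0,0,0],1],[[0,0,0],[0,0,0],1]]'
python3 -m handwheel '[[[0.0475,0.004,0],[0.002,-0.018,0.24],1],[[0.0475,0.004,0],[0.003,-0.036,0.238],1],[[0.0475,0.004,0],[0.005,-0.054,0.234],1],[[0.0475,0.004,0],[0.006,-0.07,0.23],1],[[0,0,0],[0,0,0],1]]'
```

```text
time: 38.25
tool_pos: [0.4914, 0.1648, 0.0928]
ee_rot: [3.141, -0.0, 1.661]
wrist_force: [-0.5, 0.7, -0.2]
width: 0.0247
finger_force: 0.0
time: 38.75
tool_pos: [0.4907, 0.1647, 0.0925]
ee_rot: [-3.14, 0.0, 1.661]
wrist_force: [-4.0, -0.8, 2.8]
width: 0.0137
finger_force: 30.0
time: 39.25
tool_pos: [0.4915, 0.155, 0.1398]
ee_rot: [-3.141, -0.302, 1.658]
wrist_force: [-4.1, 1.6, -0.8]
width: 0.0137
finger_force: 30.0
```

```bash
python3 -m handwheel '[[[0,0,0],[-0.007,0.08,0],1],[[0,0,0],[-0.014,0.16,0],1],[[0,0,0],[-0.014,0.16,0],1],[[0,0,0],[-0.014,0.16,0],1],[[0,0,0],[-0.014,0.16,0],1]]'
python3 -m handwheel '[[[0,0,0],[-0.014,0.16,0],1],[[0,0,0],[-0.014,0.16,0],1],[[0,0,0],[-0.014,0.16,0],1],[[0,0,0],[-0.014,0.16,0],1],[[0,0,0],[-0.014,0.16,0],1]]'
python3 -m handwheel '[[[0,0,0],[-0.014,0.16,0],1],[[0,0,0],[-0.014,0.16,0],1],[[0,0,0],[-0.014,0.16,0],1],[[0,0,0],[-0.014,0.16,0],1],[[0,0,0],[-0.007,0.08,0],1]]'
python3 -m handwheel '[[[0,0,0],[-0.006,0.07,0],1],[[0,0,0],[0,0.02,0],1],[[0,0,0],[0,0,0],1],[[0,0,0],[0,0,0],1]]'
```

```text
time: 39.75
tool_pos: [0.4886, 0.1896, 0.1375]
ee_rot: [-3.141, -0.292, 1.659]
wrist_force: [-1.5, -6.6, -2.3]
width: 0.0134
finger_force: 30.0
time: 40.25
tool_pos: [0.4853, 0.2296, 0.1375]
ee_rot: [3.141, -0.292, 1.66]
wrist_force: [-2.4, -7.8, -1.6]
width: 0.0137
finger_force: 30.0
time: 40.75
tool_pos: [0.4823, 0.2664, 0.1378]
ee_rot: [3.141, -0.294, 1.66]
wrist_force: [0.1, -5.3, -1.5]
width: 0.0138
finger_force: 30.0
time: 41.15
tool_pos: [0.4819, 0.2709, 0.138]
ee_rot: [3.141, -0.295, 1.66]
wrist_force: [-0.4, -4.9, -0.5]
width: 0.0142
finger_force: 30.0
```

```bash
python3 -m handwheel '[[[0,0,0],[-0.002,0.03,0],1],[[0,0,0],[-0.003,0.03,0],1],[[0,0,0],[0,0,0],1],[[0,0,0],[0,0,0],1]]'
python3 -m handwheel '[[[-0.0475,-0.004,0],[-0.006,0.07,-0.23],1],[[-0.0475,-0.004,0],[-0.005,0.054,-0.234],1],[[0,0,0],[0,0,0],1]]'
python3 -m handwheel '[[[-0.024,-0.002,0],[-0.002,0.02,-0.118],1],[[-0.024,-0.002,0],[-0.002,0.018,-0.118],1],[[-0.024,-0.002,0],[-0.001,0.01,-0.118],1],[[-0.022,-0.002,0],[-0.001,0.008,-0.11],1],[[0,0,0],[0,0,0],1]]'
```

```text
time: 41.55
tool_pos: [0.4817, 0.2736, 0.1379]
ee_rot: [3.141, -0.294, 1.66]
wrist_force: [-0.6, -5.4, -1.6]
width: 0.0139
finger_force: 30.0
time: 41.85
tool_pos: [0.481, 0.2814, 0.1144]
ee_rot: [3.141, -0.145, 1.663]
wrist_force: [-0.0, -5.8, -0.4]
width: 0.0139
finger_force: 30.0
time: 42.35
tool_pos: [0.4808, 0.2843, 0.0929]
ee_rot: [-3.141, -0.001, 1.661]
wrist_force: [-1.8, -3.8, -1.4]
width: 0.014
finger_force: 30.0
```

```bash
python3 -m handwheel '[[[0,0,0],[0,0,0],0.35],[[0,0,0],[0,0,0],0.35],[[0,0,0],[0,0,0],0.35],[[0,0,0],[0,0,0],0.35],[[0,0,0],[0,0,0],0.35]]'
python3 -m handwheel '[[[0,0,0],[0,0,0.4],0.35],[[0,0,0],[0,0,0.7],0.35],[[0,0,0],[0,0,0.8],0.35],[[0,0,0],[0,0,0.8],0.35],[[0,0,0],[-0.3,-0.5,0.3],0.35]]'
python3 -m handwheel '[[[0,0,0],[-0.3,-0.7,0],0.35],[[0,0,0],[0,-0.7,0],0.35],[[0,0,0],[0,-0.5,0],0.35],[[0,0,0],[0,0,0],0.35],[[0,0,0],[0,0,0],0.35]]'
python3 - <<'E'
from h import *
p,d,K,T=shot("wrist","w7");P=cloud(d,K,T);z=P[...,2]
H,S,V=cv2.split(cv2.cvtColor(p,cv2.COLOR_RGB2HSV))
q=P[((H<8)|(H>172))&(S>130)&(z>.06)&(P[...,1]>.24)&(P[...,0]<.52)];print("grip",len(q),np.median(q,0))
p,d,K,T=shot("top");P=cloud(d,K,T);z=P[...,2]
H,S,V=cv2.split(cv2.cvtColor(p,cv2.COLOR_RGB2HSV))
q=P[((H<8)|(H>172))&(S>130)&(z>.06)&(P[...,1]>.24)&(P[...,0]<.52)];print("grip",len(q),np.median(q,0))
q=P[(z>.075)&(z<.115)&(P[...,1]>.1)&(P[...,1]<.33)&(P[...,0]<.51)&(P[...,0]>.46)];print("bar",len(q),np.median(q,0),q.min(0),q.max(0))
q=P[(z>.125)&(z<.15)&(P[...,1]>.15)&(P[...,1]<.33)&(P[...,0]>.52)];print("jars",np.median(q,0))
cv2.imwrite("pics/t7.png",cv2.resize(p[130:330,20:280],None,fx=3,fy=3,interpolation=cv2.INTER_CUBIC)[:,:,::-1])
E
```

```text
time: 42.85
tool_pos: [0.4811, 0.2846, 0.0935]
ee_rot: [3.141, -0.002, 1.661]
wrist_force: [-0.1, -0.7, -1.2]
width: 0.0504
finger_force: 0.0
time: 43.35
tool_pos: [0.468, 0.2614, 0.2479]
ee_rot: [3.133, -0.005, 1.663]
wrist_force: [-0.3, -0.2, -0.6]
width: 0.0608
finger_force: 0.0
time: 43.85
tool_pos: [0.451, 0.1645, 0.2434]
ee_rot: [3.141, -0.003, 1.66]
wrist_force: [-1.3, 0.6, 0.8]
width: 0.061
finger_force: 0.0
grip 693 [0.48079826 0.28629865 0.09511953]
grip 0 [nan nan nan]
bar 279 [0.48998664 0.14941347 0.09424688] [0.47409279 0.11446946 0.07554524] [0.50908911 0.25660423 0.10389578]
jars [0.64737817 0.24306643 0.12782938]
  return _methods._mean(a, axis=axis, dtype=dtype,
  ret = um.true_divide(
```

View pics/t7.png

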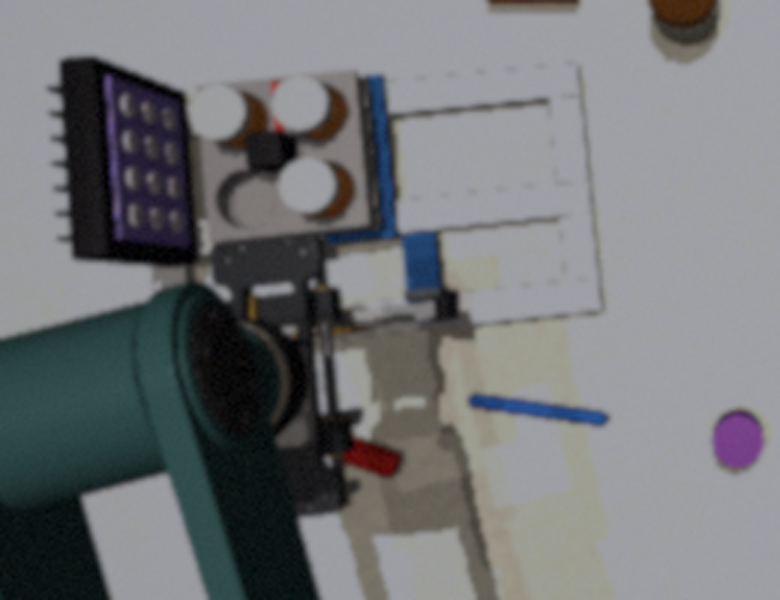

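View pics/w7.png

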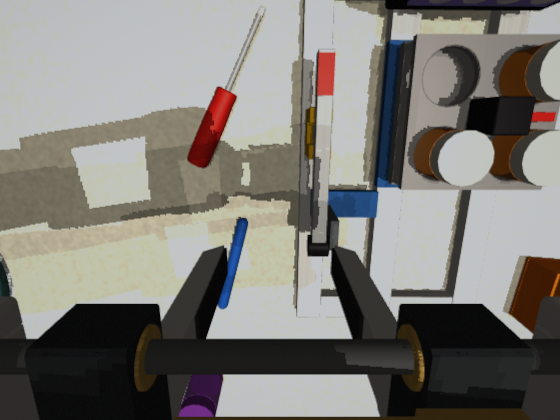

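The bar is level (grip top z 0.095, the same as when first latched) and over the keeper. The sled is in, all three jars stand in wells, and the gripper is clear.

```bash
python3 -c "
from bench import robot
print(robot.close_job())"
```

```text
the job is handed in; nothing more can be done
None
```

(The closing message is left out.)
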